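# Set the ram gap of a small press with a feeler

### The job

Set the gap under the little press's ram to the thicker of the two feelers: slide its blade in under the ram to past its middle (raise the ram by its knob first if the gap is too tight), let go of it and press the ram down by its knob until it pinches the blade, then pull the feeler out level so that you feel it drag, with the ram left just where it was set. Lay the feeler flat on the rubber mat, and leave the thin feeler and the other things where they are.

Things in the scene. Friction and masses are not known exactly. Their poses are not given: they have to be found in the camera images.
- press: Small fixed bench press. Origin: centre of its underside; x points from its open front to its back, z up. Grey table 160 (x) x 130 (y) x 24 mm, top at z = 24. Two columns (18 mm thick, at x = 25, y = +-50) carry a bridge (x -8 to 58, y +-65, z 76 to 92, bolt heads to 99). The ram hangs below the bridge; the space between the columns is open from the front
- guard_edge (a point): Middle of the lower front edge of the fixed steel finger guard, at (-44, 0, 74) mm in the press's frame: a level sheet from here back to the bridge, y +-52, and an upright screen from here up to z = 143. Open below, 50 mm over the table. Because of the screen a gripper that holds the feeler in the gap has to lean back, its wrist towards the press's front, by about 30 degrees
- table_mid (a point): Point on the table top right under the middle of the ram, at (25, 0, 24) mm in the press's frame; same axes as the press
- ram (a joint): Height of the gap between the table top and the flat underside of the ram, in m (0 = shut, 0.024 = fully up). The ram is a steel block 50 (along press x, from 0 to 50) x 64 x 24 mm that slides up and down only. Its guide is stiff: it stays where it is left, and about 6 N downwards or 10 N upwards moves it
- ram_knob (a point): Middle of the black round knob on the ram's stem above the bridge: 30 mm diameter, 32 mm high, this point is 16 mm below its top and 98 mm above the ram's underside. Rises and falls with the ram
- thick_feeler_grip (a point): Centre (half-way up) of the grip of the thicker feeler: dark steel block 60 x 24 x 18 mm (x, y, z), 0.13 kg, loose, weighted so that it balances within 8 mm of this point. From its front (+x) end a bright steel blade 9 mm thick and 20 mm wide runs on, with a round end 90 mm from this point; grip and blade share one flat underside, 9 mm below this point
- thick_feeler_tip (a point): End of the thicker feeler's blade, at (90, 0, -4.5) mm from the grip's centre in its axes
- thin_feeler_grip (a point): The same point of the thin feeler: same grip, but its blade is only 5 mm thick. Not to be used
- mat: Black rubber mat fixed on the bench, 180 (x) x 130 (y) x 3 mm; origin at the centre of its underside. The feeler is finally laid with its grip's centre within 60 mm of the mat's centre
- capacitor: Bystander: metal can capacitor standing beside the press, 46 mm diameter, 93 mm high; origin under its middle
- rotor: Bystander: small motor rotor standing beside the press, 48 mm diameter, 90 mm high; origin under its middle
- bottle: Bystander: small cream bottle with a black nozzle standing beside the press, 35 x 40 x 116 mm; origin under its middle
There are look-alikes about, which are no part of the job. What is shaped like the part that bears thick_feeler_grip but yellow is not meant.

How it is judged (in metres and radians):
On the way, in this order (a step that is already met when the one before it is completed fails the run):
1. the thick feeler's blade lies in the gap, its tip at least 25 mm past the ram's front face (x of thick_feeler_tip in the frame of table_mid above 0 m and y of thick_feeler_tip in the frame of table_mid between -0.025 and 0.025 m and z of thick_feeler_tip in the frame of table_mid below 0.01 m and value of joint ram above 0.008 m), for 0.2 s.
2. the ram pinches the blade there while the fingers are off the feeler (contact force between ram and thick_feeler above 1 N and contact force between the fingers and thick_feeler below 0.1 N and x of thick_feeler_tip in the frame of table_mid above 0 m and value of joint ram below 0.0098 m), for 0.1 s.
3. the fingers pull the feeler out while the ram still bears on its blade (drag) (contact force between each of ram, the fingers and thick_feeler above 0.5 N and x of thick_feeler_tip in the frame of table_mid below -0.005 m and value of joint ram below 0.0098 m), for 0.05 s.
At the end, for the whole second after the job is handed in: The gap under the ram stands at the thick feeler's 9 mm (8.2 to 9.8 mm); the thick feeler lies flat and still on the mat, its grip's centre within 60 mm of the mat's centre, let go (value of joint ram between 0.0082 and 0.0098 m and horizontal distance between thick_feeler_grip and mat below 0.06 m and height (world z) of thick_feeler_grip below 0.016 m and angle between thick_feeler_grip's own z axis and vertical below 0.06 rad and linear speed of thick_feeler below 0.01 m/s and contact force between the fingers and thick_feeler below 0.1 N); the robot touches nothing.
It fails at once if the thin feeler is shifted by more than 20 mm (distance of thin_feeler_grip from where it was at the start of the episode above 0.02 m).
It fails at once if a bystander (capacitor, rotor, bottle) is shifted by more than 20 mm or knocked over (distance of any of capacitor, rotor, bottle from where it was at the start of the episode above 0.02 m or angle between any of capacitor, rotor, bottle's own z axis and vertical above 0.4 rad).
It also fails if it takes over 72 s, if anything falls off the work surface, if the arm or the gripper's body presses on something with over 40 N, if the wrist force passes 120 N, or if a joint passes its speed limit or range.

### The arm

A 6-joint arm with a two-finger parallel gripper is mounted at the origin on a cart in front of the work surface, level with it; the furniture and walls round the work are solid. World frame = base frame: x ahead of the robot, y to its left, z up, the work surface at z = 0. Lengths are in mm, angles in rad, forces in N, time in s.
With the tool pointing down it reaches from about 325 to 775 mm from the base axis. Payload 5.5 kg.
Tool frame: the origin (TCP) lies at the very end of the fingers, on their centre line; the grasp point (between the pads) lies 19 mm behind it (env.grip_point_offset is the distance from the TCP to the grasp point, in mm); z points along the fingers, y is the direction in which the jaws open and shut (so a half turn about z gives the same grasp; the last joint's range is limited). The gripper opens to 88 mm and grips with 3 to 60 N. Pads are 20 mm wide; open, the fingers measure 115 mm over their backs; the gripper's body (75 mm by 178 mm) begins 61 mm behind the grasp point.
Start: joints at [-1.321, 0.091, 1.231, -0, 1.82, -0.057], TCP at [181.205, -571.997, 222.631] pointing down, gripper open.
Joint ranges: [-2.87, 2.87], [-0.86, 2.18], [0.17, 2.46], [-1.51, 4.65], [0.06, 2.69], [-2.65, 2.65]. Speed limits (rad/s): [2.57, 2.57, 3.01, 3.14, 3.14, 3.14].

### API

Orientations are given as a 3x3 rotation matrix whose columns are the frame's x, y, z axes.
In Python, from station import env gives the robot as it stands.
- The arm moves only by the tool jog_arm, never from a script. Its argument "targets" is a list of rows, each a list of 2 entries, a list of its own where there are three numbers: the shift along the world's x, y, z each as a share of 100 mm, from -1 to 1, then the turn, a rotation vector about the world's x, y, z each as a share of 60 degrees, from -1 to 1. In form: [[[x, y, z], [rx, ry, rz]], ...]. A call has 1 to 5 rows; each row is the pose to reach, as a shift and turn from the pose measured when the call began; what a row does not reach only later rows make up. A row lasts 1/10 s, in which the tool goes at most 50 mm and 8.59 degrees, less where a joint would pass 70% of its speed; a pose out of reach is approached as far as the arm can. A call with a number of a shift or a turn outside -1 to 1 is refused whole. A call with a gripper value outside its range is refused whole. "grip" is the opening, from -1 (shut) to 1 (fully open), set as the call begins (left out, the last holds). The fingers move at their own pace and stop on an object; "squeeze" is the grip in N (left out, the last holds). Time passes only in rows, so rows that repeat a pose let the fingers close. It gives the time, the measured TCP pose, the force and the opening at its end, in the units of the state.
- env.sense(): the state, without advancing time (a new reading comes with each control period).
- env.grab_frame(name): name is "scene" or "top" or "wrist"; returns a dict with "img" (384x512x3 uint8, blue, green, red), "z_map" (384x512 float32, mm along the optical axis (not along the pixel's ray), 0 where there is no reading), "fx", "fy", "cx", "cy" (pixels), "cam_to_world" (4x4, takes a point from camera to world coordinates); the wrist camera has in their place "mount" (4x4, takes a point from camera to tool coordinates, whose origin is the TCP and whose axes are the flange's). Camera axes: x right, y up, looking along -z (the intrinsics and any distortion apply to the point x, -y, -z); pixel columns grow to the right and rows downward; lengths in mm; the calibration is good to about 2 mm. A picture is of the moment at which its call begins: read the wrist's pose just before it.
- env.hand_in(): hands the job in, once; it reports no verdict.
The state is a dict: "t": time; "joint_positions": joint angles; "qvel": joint speeds; "tau": joint torques, N m; "ee_pos": TCP position; "tool_rot": TCP orientation; "contact_force": force on the tool from outside, world axes, zero at the start; "moment": the same for the moment, N m; "grip_width": opening from 0.0 (shut) to 1.0 (fully open).
Only numpy, scipy, OpenCV 4.12 (cv2) and the standard library are available. Lean on these libraries where they do the work, as an engineer would, in place of code of your own. Each camera call takes 0.05 s, during which the arm holds its last target. There are 200 camera calls.

## Working session

There is one attempt and no reset: what is moved stays moved. The work goes in short steps, Python scripts to look and compute and a tool call to move; the robot and the scene stay as the last step left them, time stands still between calls to the robot, and variables do not carry over. Pictures are saved under pics/ and viewed, about 8 in all and at most 12, crops included, and the job is handed in when it is done.

Besides the shell and the picture viewer there is one more tool, called in YAML: its name, and indented under it one key for each argument. jog_arm: Moves the arm, as the interface text tells. Shift numbers are shares of 100 mm and turn numbers shares of 60 degrees, none past 1 either way. Its arguments: {"type":"object","properties":{"targets":{"type":"array"},"grip":{"type":"number"},"squeeze":{"type":"number"}},"required":["targets"]}

```bash
mkdir -p pics; ls
cat > h.py <<'E'
import numpy as np,cv2
from station import env
def grab(n):
    s=env.sense(); f=env.grab_frame(n)
    if 'cam_to_world' in f: T=np.array(f['cam_to_world'])
    else:
        W=np.eye(4); W[:3,:3]=s['tool_rot']; W[:3,3]=s['ee_pos']; T=W@np.array(f['mount'])
    return f,T
def pts(f,T):
    z=f['z_map'].astype(float); v,u=np.mgrid[:z.shape[0],:z.shape[1]]
    P=np.stack([(u-f['cx'])/f['fx']*z,-(v-f['cy'])/f['fy']*z,-z,np.ones_like(z)],-1)
    return (P@T.T)[...,:3]
E
python3 - <<'E'
from h import *
for n in ('scene','top'):
    f,T=grab(n); cv2.imwrite(f'pics/{n}0.png',f['img']); np.savez(f'{n}0.npz',img=f['img'],P=pts(f,T),T=T,K=[f['fx'],f['fy'],f['cx'],f['cy']])
    print(n,T.round(2).tolist(),f['fx'],f['cx'],f['cy'],[k for k in f])
E
```

```text
pics
scene [[0.2, 0.84, -0.51, 38.13], [-0.98, 0.18, -0.09, -77.18], [0.01, 0.52, 0.86, 1138.5], [0.0, 0.0, 0.0, 1.0]] 387.62515594726705 257.2067172371405 192.7842316251283 ['img', 'z_map', 'fx', 'fy', 'cx', 'cy', 'cam_to_world']
top [[0.0, 0.99, -0.13, 469.78], [-1.0, -0.0, -0.03, 21.05], [-0.03, 0.13, 0.99, 1380.51], [0.0, 0.0, 0.0, 1.0]] 428.3743288315282 256.88440535543737 184.34577588400114 ['img', 'z_map', 'fx', 'fy', 'cx', 'cy', 'cam_to_world']
```

View pics/scene0.png

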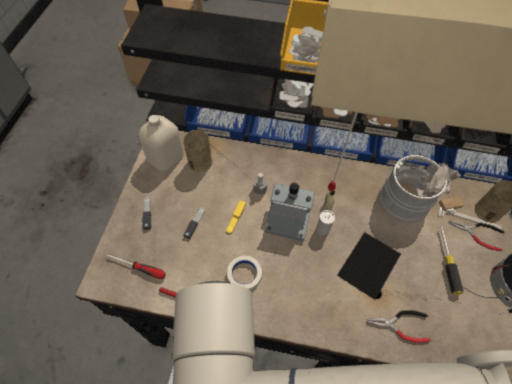

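View pics/top0.png

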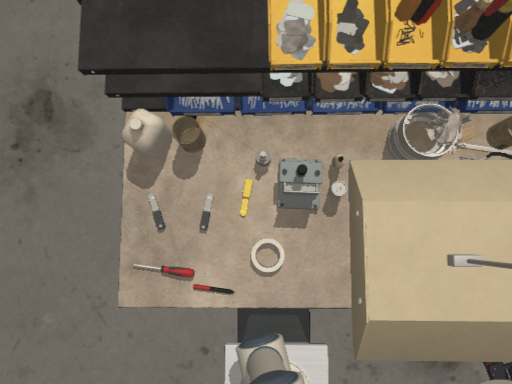

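The scene view shows the press at (290,210), dark-grip feelers at (146,213) and (194,223), a yellow decoy at (236,217), and the mat at (370,265). The top view shows the feelers at (156,212) and (207,212) and the press at (300,183), with an overhead box hiding the mat.

Run:
```python
import numpy as np,cv2
t=np.load('top0.npz');s=np.load('scene0.npz')
P=t['P'];I=t['img'];S=s['P'];J=s['img']
np.set_printoptions(precision=1,suppress=True)
def feel(P,I,c,r):
    u,v=c; sl=(slice(v-r,v+r),slice(u-r,u+r)); p=P[sl].reshape(-1,3); g=I[sl].reshape(-1,3).astype(int)
    gray=g.mean(1); sat=g.max(1)-g.min(1)
    dk=gray<85; br=(sat<22)&(gray>=85)
    A=p[dk];B=p[br]
    print(c,'dark n',dk.sum(),A.mean(0),np.median(A[:,2]),'bright',br.sum(),B.mean(0) if br.any() else 0,np.median(B[:,2]) if br.any() else 0)
for c in((156,212),(207,212)): feel(P,I,c,21)
for c in((146,213),(194,223)): feel(S,J,c,20)
# mat
sub=(J.max(2)<60)&(S[...,2]<15)&(S[...,2]>-8)
sub[:, :330]=0; sub[:230]=0; sub[300:]=0; sub[:,405:]=0
sub=cv2.morphologyEx(sub.astype(np.uint8),cv2.MORPH_OPEN,np.ones((7,7)))
m=S[sub>0]; print('mat',sub.sum(),m.mean(0)); print(cv2.minAreaRect(m[:,:2].astype(np.float32)))
# heights
for n,u,v in(('knob',302,170),('capac',339,188),('bottle',339,160),('rotor',263,157),('guard?',300,187),('ptable',300,204),('box',430,250),('bench',240,240)): print(n,P[v-1:v+2,u-1:u+2].reshape(-1,3).mean(0))
for n,u,v in(('knob',294,188),('capac',326,215),('bottle',332,186),('rotor',260,180),('box',430,60)): print('s',n,S[v-1:v+2,u-1:u+2].reshape(-1,3).mean(0))
# press: points z 15..28 etc, in region
R=(P[...,2]>15)&(P[...,2]<110); R[:, :275]=0;R[:,325:]=0;R[:150]=0;R[215:]=0
for a,b in((15,30),(85,104)):
    q=P[R&(P[...,2]>a)&(P[...,2]<b)]; print(a,b,len(q),cv2.minAreaRect(q[:,:2].astype(np.float32)))
a=cv2.resize(I[140:240,130:350],None,fx=3.6,fy=3.6,interpolation=cv2.INTER_CUBIC)
b=cv2.resize(J[165:250,130:350],None,fx=2.4*1.5,fy=3.6,interpolation=cv2.INTER_CUBIC)[:236]
cv2.imwrite('pics/c1.png',np.vstack([a,b]))
```

```text
(156, 212) dark n 129 [536.8 371.7  16.6] 17.507667398112062 bright 156 [574.9 382.9  27.8] 10.233526424337697
(207, 212) dark n 115 [535.2 222.9  17.4] 17.99746648098312 bright 143 [576.4 218.3   8.2] 6.240062327144415
(146, 213) dark n 145 [527.5 369.5  23.4] 17.860437822353333 bright 104 [575.4 386.9  22.4] 10.70952402608998
(194, 223) dark n 134 [529.5 224.5  16.9] 18.603355705643253 bright 105 [578.4 219.    8.6] 6.99556260319423
mat 2127 [ 531.4 -346.7    4.2]
((535.287841796875, -346.92498779296875), (127.3039779663086, 181.37705993652344), 65.79301452636719)
knob [672.6 -77.2 151.4]
capac [ 628.1 -193.9   83.2]
bottle [ 713.6 -195.3   87.6]
rotor [726.4  36.8  75.4]
guard? [631.9 -76.1  79.9]
ptable [584.4 -79.5  25.7]
box [ 461.2 -130.6  969.7]
bench [471.5 111.6   1.7]
s knob [597.9 -76.5 259.8]
s capac [ 631.5 -187.6   86. ]
s bottle [ 345.9 -128.9  677.6]
s rotor [726.6  37.9  69.1]
s box [ 364.5 -182.4  890.9]
15 30 710 ((651.8764038085938, -74.77287292480469), (129.42955017089844, 160.6228485107422), 87.78912353515625)
85 104 871 ((658.5472412109375, -75.00714874267578), (128.59596252441406, 102.44001007080078), 87.82003784179688)
```

View pics/c1.png

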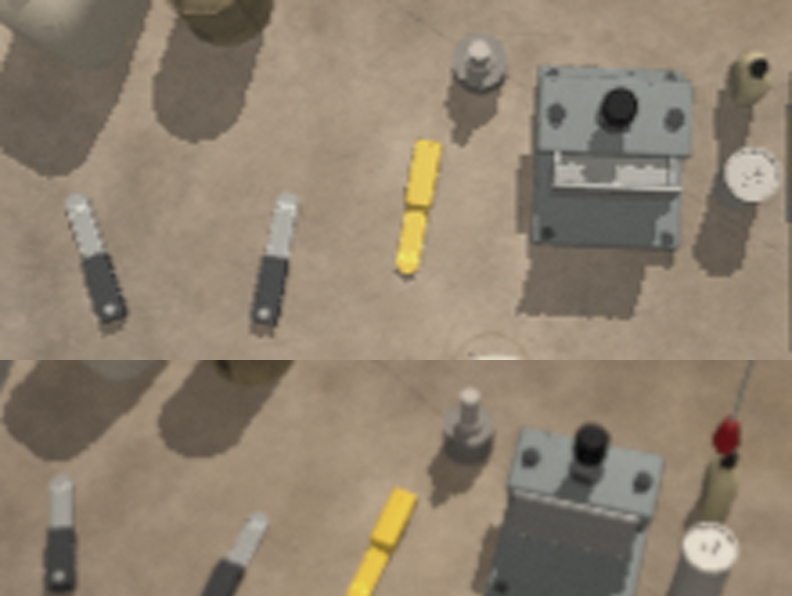

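The left feeler (blade height about 10 mm against 6 mm) is the thick one. In the crop it lies at about (100,260) with its blade pointing away, and the knob is at (619,107). Next I'll refine its pose and read the state.

Run:
```python
import numpy as np,cv2
from station import env
np.set_printoptions(precision=3,suppress=True)
for n,c in(('top',(156,212)),('scene',(146,213))):
    t=np.load(n+'0.npz');P=t['P'];I=t['img'].astype(int)
    for c in ([(156,212),(207,212)] if n=='top' else [(146,213),(194,223)]):
        M=np.zeros(P.shape[:2],bool);M[c[1]-24:c[1]+24,c[0]-22:c[0]+22]=1
        M&=(P[...,2]>4.5)&(P[...,2]<30)&((I.max(2)-I.min(2))<25)
        l,lab,st,ce=cv2.connectedComponentsWithStats(M.astype(np.uint8));k=1+np.argmax(st[1:,4])
        q=P[lab==k]; d=I.mean(2)[lab==k]<85
        m=q.mean(0);u=np.linalg.svd((q-m)[:,:2])[2][0];u*=np.sign(u[0])
        a=(q[:,:2]-m[:2])@u
        print(n,c,len(q),m,'yaw',np.degrees(np.arctan2(u[1],u[0])),'ext',a.min(),a.max(),'grip-centre', m[:2]+u*(a.min()+30),'dark', q[d].mean(0))
s=env.sense()
for k in('t','ee_pos','tool_rot','contact_force','grip_width'):print(k,np.array(s[k]))
t=np.load('top0.npz');P=t['P'];k=(P[...,2]>138)&(P[...,2]<175)&(t['img'].max(2)<60);k[:150]=0;k[200:]=0;k[:,280:][:,45:]=0;k[:,:280]=0
print('knob',k.sum(),P[k].mean(0),np.median(P[k][:,2]))
```

```text
top (156, 212) 267 [558.846 381.486  14.395] yaw 21.09156152400116 ext -53.95159047697861 65.24381370640614 grip-centre [536.499 372.867] dark [537.382 372.105  17.411]
top (207, 212) 225 [552.396 222.139  14.447] yaw -9.426971368406958 ext -50.91232873167155 70.05553250361595 grip-centre [531.767 225.564] dark [535.253 223.058  17.733]
scene (146, 213) 234 [556.983 381.054  14.973] yaw 20.389781437103796 ext -51.834622501950456 68.83953371305685 grip-centre [536.516 373.446] dark [534.067 372.178  18.146]
scene (194, 223) 216 [548.815 221.961  14.709] yaw -9.068062984284104 ext -46.22962248834596 73.02540049500638 grip-centre [532.788 224.519] dark [531.136 224.027  17.991]
t 0.1
ee_pos [ 181.142 -571.723  221.605]
tool_rot [[ 0.953  0.302 -0.   ]
 [ 0.302 -0.953  0.002]
 [ 0.    -0.002 -1.   ]]
contact_force [ 0.63  -1.322 -0.117]
grip_width 0.9969841941859209
knob 78 [674.614 -76.126 149.211] 149.90688138006215
```

jog_arm:
  targets:
    - [[1, 1, 0], [0, 0, -0.15]]
    - [[1, 1, 0], [0, 0, -0.15]]
    - [[1, 1, 0], [0, 0, -0.15]]
  grip: 1

```text
t: 0.4
ee_pos: [282.1, -470.2, 220.9]
tool_rot: [[0.989, 0.148, -0.0], [0.148, -0.989, 0.003], [0.0, -0.003, -1.0]]
contact_force: [0.6, -0.9, 0.3]
grip_width: 1.003
```

jog_arm:
  targets:
    - [[1, 1, 0], [0, 0, -0.15]]
    - [[1, 1, 0], [0, 0, -0.15]]
    - [[1, 1, 0], [0, 0, -0.15]]

```text
t: 0.7
ee_pos: [383.1, -368.4, 220.5]
tool_rot: [[1.0, -0.009, -0.0], [-0.009, -1.0, 0.004], [-0.0, -0.003, -1.0]]
contact_force: [0.6, -1.0, 0.5]
grip_width: 0.997
```

jog_arm:
  targets:
    - [[1, 1, 0], [0, 0, 0]]
    - [[1, 1, 0], [0, 0, 0]]
    - [[1, 1, 0], [0, 0, 0]]

```text
t: 1.0
ee_pos: [484.3, -266.2, 220.0]
tool_rot: [[1.0, -0.008, -0.0], [-0.008, -1.0, 0.004], [-0.001, -0.004, -1.0]]
contact_force: [0.1, -0.2, 0.1]
grip_width: 0.995
```

jog_arm:
  targets:
    - [[1, 1, 0], [0, 0, 0]]
    - [[1, 1, 0], [0, 0, 0]]
    - [[1, 1, 0], [0, 0, 0]]

```text
t: 1.3
ee_pos: [585.5, -164.1, 219.5]
tool_rot: [[1.0, -0.008, -0.001], [-0.008, -1.0, 0.004], [-0.001, -0.004, -1.0]]
contact_force: [0.1, -0.4, 0.6]
grip_width: 0.999
```

jog_arm:
  targets:
    - [[0.9, 0.88, 0], [0, 0, -0.03]]
    - [[0.9, 0.88, 0], [0, 0, -0.03]]
    - [[0.9, 0.88, 0], [0, 0, -0.03]]

```text
t: 1.6
ee_pos: [677.1, -72.7, 217.8]
tool_rot: [[0.999, -0.036, -0.003], [-0.036, -0.999, 0.006], [-0.003, -0.005, -1.0]]
contact_force: [-0.1, -0.1, -0.2]
grip_width: 0.999
```

jog_arm:
  targets:
    - [[0, 0, -0.35], [0, 0, 0]]
    - [[0, 0, -0.7], [0, 0, 0]]
    - [[0, 0, -0.99], [0, 0, 0]]
    - [[0, 0, -0.99], [0, 0, 0]]

```text
t: 2.0
ee_pos: [674.2, -72.1, 111.8]
tool_rot: [[0.999, -0.036, -0.014], [-0.036, -0.999, 0.007], [-0.014, -0.007, -1.0]]
contact_force: [-0.7, 0.2, -1.3]
grip_width: 1.001
```

jog_arm:
  targets:
    - [[0, 0, 0], [0, 0, 0]]
    - [[0, 0, 0], [0, 0, 0]]
    - [[0, 0, 0], [0, 0, 0]]
    - [[0, 0, 0], [0, 0, 0]]
    - [[0, 0, 0], [0, 0, 0]]
  grip: -1
  squeeze: 10

```text
t: 2.5
ee_pos: [674.7, -72.2, 113.1]
tool_rot: [[0.999, -0.036, -0.012], [-0.036, -0.999, 0.007], [-0.012, -0.007, -1.0]]
contact_force: [-0.9, -0.4, 0.2]
grip_width: 0.587
```

jog_arm:
  targets:
    - [[0, 0, 0], [0, 0, 0]]
    - [[0, 0, 0], [0, 0, 0]]
    - [[0, 0, 0], [0, 0, 0]]

```text
t: 2.8
ee_pos: [674.8, -76.5, 113.7]
tool_rot: [[0.999, -0.039, -0.011], [-0.039, -0.999, -0.0], [-0.011, 0.001, -1.0]]
contact_force: [-0.3, -8.1, 1.1]
grip_width: 0.337
```

jog_arm:
  targets:
    - [[0, 0, 0], [0, 0, 0]]
    - [[0, 0, 0.04], [0, 0, 0]]
    - [[0, 0, 0.08], [0, 0, 0]]
    - [[0, 0, 0.1], [0, 0, 0]]
    - [[0, 0, 0.1], [0, 0, 0]]
  squeeze: 35

```text
t: 3.3
ee_pos: [674.7, -76.7, 122.8]
tool_rot: [[0.999, -0.04, -0.012], [-0.04, -0.999, -0.001], [-0.012, 0.001, -1.0]]
contact_force: [2.8, -2.3, -8.2]
grip_width: 0.332
```

jog_arm:
  targets:
    - [[0, 0, 0], [0, 0, 0]]
    - [[0, 0, 0], [0, 0, 0]]
    - [[0, 0, 0], [0, 0, 0]]
    - [[0, 0, 0], [0, 0, 0]]
    - [[0, 0, 0], [0, 0, 0]]
  grip: 1

```text
t: 3.8
ee_pos: [674.8, -76.6, 123.5]
tool_rot: [[0.999, -0.039, -0.011], [-0.039, -0.999, -0.001], [-0.011, 0.001, -1.0]]
contact_force: [0.3, -0.3, -0.2]
grip_width: 0.748
```

jog_arm:
  targets:
    - [[0, 0, 0.4], [0, 0, 0]]
    - [[0, 0, 0.9], [0, 0, 0]]
    - [[0, 0, 0.95], [0, 0, 0]]

```text
t: 4.1
ee_pos: [676.6, -76.8, 227.6]
tool_rot: [[0.999, -0.039, 0.001], [-0.039, -0.999, -0.002], [0.001, 0.002, -1.0]]
contact_force: [0.7, -0.2, 0.3]
grip_width: 0.987
```

jog_arm:
  targets:
    - [[-0.35, 1, 0], [0, 0, 0.13]]
    - [[-0.35, 1, 0], [0, 0, 0.13]]
    - [[-0.35, 1, 0], [0, 0, 0.13]]

```text
t: 4.4
ee_pos: [640.6, 28.0, 229.4]
tool_rot: [[0.995, 0.102, 0.004], [0.102, -0.995, -0.0], [0.004, 0.001, -1.0]]
contact_force: [0.1, -0.0, 0.5]
grip_width: 1.001
```

Run:
```python
from h import *
f,T=grab('top');P=pts(f,T)
k=(P[...,2]>138)&(P[...,2]<180)&(f['img'].max(2)<60);k[:150]=0;k[200:]=0;k[:,325:]=0;k[:,280]=0
k[:,:280]=0
print('knob',k.sum(),P[k].mean(0),np.median(P[k][:,2]))
```

```text
knob 39 [676.2655173  -81.69159787 158.29371569] 158.69564906332675
```

jog_arm:
  targets:
    - [[-0.35, 1, 0], [0, 0, 0.13]]
    - [[-0.35, 1, 0], [0, 0, 0.13]]
    - [[-0.35, 1, 0], [0, 0, 0.13]]

```text
t: 4.75
ee_pos: [605.0, 129.8, 229.1]
tool_rot: [[0.971, 0.238, 0.004], [0.238, -0.971, 0.0], [0.004, 0.001, -1.0]]
contact_force: [0.1, 0.1, 0.4]
grip_width: 0.999
```

jog_arm:
  targets:
    - [[-0.35, 1, 0], [0, 0, 0.12]]
    - [[-0.35, 1, 0], [0, 0, 0.12]]
    - [[-0.35, 1, 0], [0, 0, 0.12]]

```text
t: 5.05
ee_pos: [569.0, 232.7, 228.9]
tool_rot: [[0.933, 0.361, 0.003], [0.361, -0.933, 0.002], [0.004, -0.001, -1.0]]
contact_force: [0.5, -0.3, -0.3]
grip_width: 0.998
```

jog_arm:
  targets:
    - [[-0.35, 1, -0.4], [0.044, -0.117, 0]]
    - [[-0.35, 1, -0.4], [0.088, -0.234, 0]]
    - [[-0.35, 1, -0.4], [0.132, -0.35, 0]]
    - [[-0.35, 1, -0.4], [0.177, -0.468, 0]]
    - [[-0.35, 1, -0.4], [0.177, -0.468, 0]]

```text
t: 5.55
ee_pos: [530.6, 330.0, 182.4]
tool_rot: [[0.808, 0.36, 0.466], [0.316, -0.933, 0.174], [0.497, 0.006, -0.868]]
contact_force: [-0.7, 0.9, -0.7]
grip_width: 0.998
```

Run:
```python
from h import *
f,T=grab('wrist');cv2.imwrite('pics/w1.png',f['img'])
P=pts(f,T);np.savez('w1.npz',P=P,img=f['img'])
s=env.sense();print(s['ee_pos'],np.round(s['tool_rot'],3).tolist())
I=f['img'].astype(int);M=(P[...,2]>4.5)&(P[...,2]<30)&((I.max(2)-I.min(2))<30)&(np.hypot(P[...,0]-558,P[...,1]-381)<85)
l,lab,st,ce=cv2.connectedComponentsWithStats(M.astype(np.uint8));k=1+np.argmax(st[1:,4]);q=P[lab==k]
m=q.mean(0);u=np.linalg.svd((q-m)[:,:2],full_matrices=False)[2][0];u*=np.sign(u[0]);a=(q[:,:2]-m[:2])@u
print(len(q),m,np.degrees(np.arctan2(u[1],u[0])),np.percentile(a,[.5,99.5]),m[:2]+u*(np.percentile(a,99.5)-90),np.percentile(q[:,2],[5,25,50,75,95]))
```

```text
[532.59295415 330.64652376 186.21304483] [[0.808, 0.36, 0.467], [0.314, -0.933, 0.175], [0.499, 0.005, -0.867]]
1455 [559.00494991 381.98719302  13.39311408] 20.22863098924016 [-52.28196736  63.96629224] [534.57699191 372.98559272] [ 7.38431941  8.53491239 16.14793139 17.29558261 18.23475502]
```

View pics/w1.png

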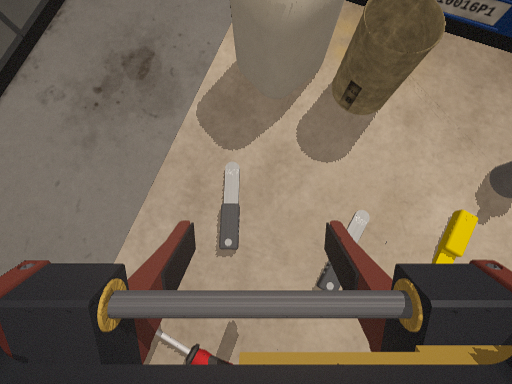

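The wrist view shows the thick feeler at (230,205), between the open jaws' reach, with the thin one at (345,250) to the right. The grip's centre is about (535.7, 372.8) and its yaw is 20.4°.

jog_arm:
  targets:
    - [[-0.02, 0.4, -0.3], [0, 0, 0]]
    - [[-0.02, 0.4, -0.7], [0, 0, 0]]
    - [[-0.02, 0.4, -0.99], [0, 0, 0]]
    - [[-0.02, 0.4, -0.99], [0, 0, 0]]

```text
t: 6.0
ee_pos: [530.9, 368.8, 82.7]
tool_rot: [[0.812, 0.357, 0.461], [0.315, -0.934, 0.169], [0.49, 0.008, -0.871]]
contact_force: [-0.6, 0.0, -1.4]
grip_width: 1.001
```

jog_arm:
  targets:
    - [[0, 0, -0.2], [0, 0, 0]]
    - [[0, 0, -0.4], [0, 0, 0]]
    - [[0, 0, -0.55], [0, 0, 0]]
    - [[0, 0, -0.55], [0, 0, 0]]

```text
t: 6.4
ee_pos: [531.8, 368.0, 27.1]
tool_rot: [[0.814, 0.356, 0.459], [0.315, -0.934, 0.167], [0.488, 0.009, -0.873]]
contact_force: [-0.2, -0.8, 0.2]
grip_width: 0.999
```

jog_arm:
  targets:
    - [[0, 0.03, -0.1], [0, 0, 0]]
    - [[0, 0.03, -0.18], [0, 0, 0]]
    - [[0, 0.03, -0.18], [0, 0, 0]]

```text
t: 6.7
ee_pos: [531.4, 370.8, 8.1]
tool_rot: [[0.815, 0.356, 0.458], [0.315, -0.934, 0.166], [0.487, 0.009, -0.873]]
contact_force: [-0.4, -0.1, -0.0]
grip_width: 1.0
```

jog_arm:
  targets:
    - [[0, 0, 0], [0, 0, 0]]
    - [[0, 0, 0], [0, 0, 0]]
    - [[0, 0, 0], [0, 0, 0]]

```text
t: 7.0
ee_pos: [531.7, 371.0, 8.7]
tool_rot: [[0.814, 0.356, 0.459], [0.315, -0.934, 0.166], [0.488, 0.009, -0.873]]
contact_force: [0.8, -0.5, 0.5]
grip_width: 0.997
```

Close on the grip, then lift.

jog_arm:
  targets:
    - [[0, 0, 0], [0, 0, 0]]
    - [[0, 0, 0], [0, 0, 0]]
    - [[0, 0, 0], [0, 0, 0]]
    - [[0, 0, 0], [0, 0, 0]]
    - [[0, 0, 0], [0, 0, 0]]
  grip: -1
  squeeze: 20

```text
t: 7.5
ee_pos: [531.6, 370.9, 8.7]
tool_rot: [[0.814, 0.356, 0.458], [0.315, -0.934, 0.166], [0.488, 0.009, -0.873]]
contact_force: [0.1, 0.8, 0.8]
grip_width: 0.582
```

jog_arm:
  targets:
    - [[0, 0, 0], [0, 0, 0]]
    - [[0, 0, 0], [0, 0, 0]]
    - [[0, 0, 0], [0, 0, 0]]
    - [[0, 0, 0], [0, 0, 0]]
    - [[0, 0, 0], [0, 0, 0]]
  squeeze: 40

```text
t: 8.0
ee_pos: [531.6, 371.0, 8.7]
tool_rot: [[0.814, 0.356, 0.458], [0.315, -0.934, 0.166], [0.488, 0.009, -0.873]]
contact_force: [-0.5, 0.1, 0.2]
grip_width: 0.268
```

jog_arm:
  targets:
    - [[0, 0, 0.3], [0, 0, 0]]
    - [[0, 0, 0.6], [0, 0, 0]]
    - [[0, 0, 0.9], [0, 0, 0]]
    - [[0, 0, 0.9], [0, 0, 0]]

```text
t: 8.4
ee_pos: [533.8, 372.5, 105.1]
tool_rot: [[0.811, 0.356, 0.465], [0.312, -0.934, 0.171], [0.495, 0.007, -0.869]]
contact_force: [1.2, 0.6, -0.5]
grip_width: 0.269
```

jog_arm:
  targets:
    - [[-0.08, -1, 0.05], [0, 0, -0.1]]
    - [[-0.08, -1, 0.05], [0, 0, -0.1]]
    - [[-0.08, -1, 0.05], [0, 0, -0.1]]

```text
t: 8.7
ee_pos: [525.3, 268.1, 108.4]
tool_rot: [[0.84, 0.253, 0.48], [0.224, -0.967, 0.117], [0.494, 0.009, -0.87]]
contact_force: [0.7, 0.7, -0.9]
grip_width: 0.272
```

jog_arm:
  targets:
    - [[-0.08, -1, 0.05], [0, 0, -0.1]]
    - [[-0.08, -1, 0.05], [0, 0, -0.1]]
    - [[-0.08, -1, 0.05], [0, 0, -0.1]]

```text
t: 9.0
ee_pos: [516.8, 164.1, 111.5]
tool_rot: [[0.861, 0.146, 0.488], [0.132, -0.989, 0.063], [0.492, 0.01, -0.871]]
contact_force: [-0.8, -0.2, -1.1]
grip_width: 0.27
```

jog_arm:
  targets:
    - [[-0.08, -1, 0], [0, 0, -0.1]]
    - [[-0.08, -1, 0], [0, 0, -0.1]]
    - [[-0.08, -1, 0], [0, 0, -0.1]]

```text
t: 9.3
ee_pos: [508.5, 59.5, 109.9]
tool_rot: [[0.871, 0.035, 0.49], [0.037, -0.999, 0.007], [0.49, 0.012, -0.871]]
contact_force: [-0.3, 0.1, -1.1]
grip_width: 0.269
```

jog_arm:
  targets:
    - [[-0.08, -1, 0], [0, 0, -0.085]]
    - [[-0.08, -1, 0], [0, 0, -0.085]]
    - [[-0.08, -1, 0], [0, 0, -0.085]]

```text
t: 9.6
ee_pos: [499.9, -45.3, 108.7]
tool_rot: [[0.871, -0.061, 0.488], [-0.047, -0.998, -0.041], [0.489, 0.013, -0.872]]
contact_force: [0.1, 0.1, -0.9]
grip_width: 0.269
```

jog_arm:
  targets:
    - [[-0.02, -0.24, -0.2], [0, 0, 0.022]]
    - [[-0.02, -0.24, -0.4], [0, 0, 0.022]]
    - [[-0.02, -0.24, -0.55], [0, 0, 0.022]]
    - [[-0.02, -0.24, -0.55], [0, 0, 0.022]]

```text
t: 10.0
ee_pos: [496.4, -67.7, 49.4]
tool_rot: [[0.875, -0.037, 0.483], [-0.027, -0.999, -0.028], [0.484, 0.011, -0.875]]
contact_force: [0.9, 0.4, -0.9]
grip_width: 0.269
```

Run:
```python
from h import *
s=env.sense();print(np.round(s['ee_pos'],1),np.round(s['tool_rot'],3).tolist(),s['contact_force'])
f,T=grab('wrist');P=pts(f,T);np.savez('w2.npz',P=P,img=f['img'])
g,T2=grab('scene');P2=pts(g,T2);np.savez('s2.npz',P=P2,img=g['img'])
a=cv2.resize(g['img'][150:270,220:380],(512,384),interpolation=cv2.INTER_CUBIC)
cv2.imwrite('pics/w2.png',cv2.resize(np.vstack([f['img'][:300],a[:290]]),None,fx=1,fy=1))
```

```text
[496.4 -67.7  49.4] [[0.875, -0.037, 0.483], [-0.027, -0.999, -0.028], [0.484, 0.011, -0.875]] [ 0.8655076   0.43063471 -0.85143111]
```

View pics/w2.png

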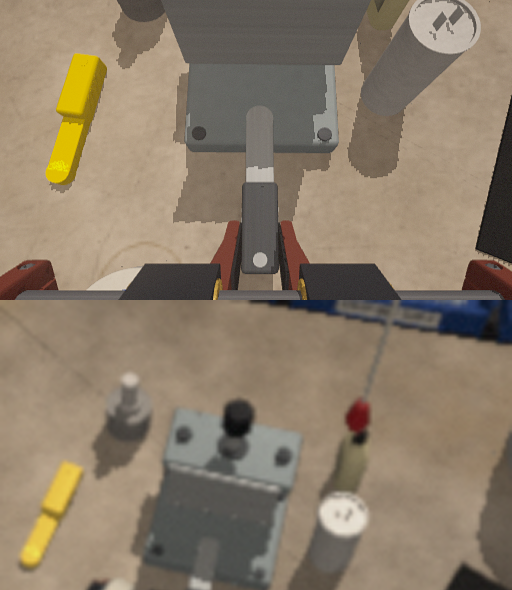

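The wrist view shows the blade centred over the press table with its tip at (260,110), pointing straight in, and the guard above. Next I'll measure the blade in world coordinates.

Run:
```python
import numpy as np
np.set_printoptions(precision=1,suppress=True)
P=np.load('w2.npz')['P']
for v in(110,118,130,145,160,175,190,210,230,245): print(v,np.median(P[v-1:v+2,256:264].reshape(-1,3),0))
for v in(80,120,140): print('table',v,P[v,215],P[v,310])
# table lateral edges at row 130; front edge
for v in(90,130):
    z=P[v,:,2]; c=np.where((z>18)&(z<32))[0]; c=c[(c>150)&(c<370)]; print(v,c.min(),c.max(),P[v,c.min()],P[v,c.max()])
# blade lateral
for v in(130,165): 
    c=[u for u in range(225,300) if P[v,u,2]>38]; print('blade',v,P[v,c[0]],P[v,c[-1]])
```

```text
110 [588.2 -70.9  49.1]
118 [581.8 -70.6  48.8]
130 [572.2 -70.3  48.7]
145 [560.9 -69.8  48.5]
160 [549.5 -69.4  48.8]
175 [538.4 -69.   48.7]
190 [525.8 -68.4  58. ]
210 [512.5 -67.9  57.6]
230 [499.5 -67.4  57.9]
245 [490.1 -67.   58. ]
table 80 [631.5 -34.3  23.2] [ 628.8 -116.6   23.4]
table 120 [594.4 -34.   22.7] [ 591.4 -113.8   23.3]
table 140 [576.  -34.1  24. ] [ 573.8 -112.5   22.8]
90 188 335 [623.1 -11.   22.5] [ 619.  -137.7   22.7]
130 185 337 [586.6  -8.8  21.8] [ 582.2 -136.1   22. ]
blade 130 [572.7 -60.4  48.7] [572.2 -79.4  48.2]
blade 165 [545.8 -59.7  49.5] [545.7 -78.9  47.8]
```

jog_arm:
  targets:
    - [[0, -0.015, -0.06], [0, 0, 0]]
    - [[0, -0.015, -0.12], [0, 0, 0]]
    - [[0, -0.015, -0.12], [0, 0, 0]]

```text
t: 10.4
ee_pos: [497.7, -69.1, 40.2]
tool_rot: [[0.873, -0.036, 0.486], [-0.026, -0.999, -0.028], [0.487, 0.012, -0.873]]
contact_force: [-0.5, 0.7, -0.6]
grip_width: 0.269
```

jog_arm:
  targets:
    - [[0.15, -0.006, 0], [0, 0, 0]]
    - [[0.3, -0.012, 0], [0, 0, 0]]
    - [[0.45, -0.018, 0], [0, 0, 0]]
    - [[0.5, -0.02, 0], [0, 0, 0]]

```text
t: 10.8
ee_pos: [548.7, -71.1, 40.6]
tool_rot: [[0.873, -0.036, 0.487], [-0.026, -0.999, -0.028], [0.487, 0.012, -0.873]]
contact_force: [-0.1, -0.8, -0.6]
grip_width: 0.268
```

jog_arm:
  targets:
    - [[0, 0, -0.03], [0, 0, 0]]
    - [[0.15, -0.006, -0.035], [0, 0, 0]]
    - [[0.3, -0.012, -0.035], [0, 0, 0]]
    - [[0.44, -0.018, -0.035], [0, 0, 0]]
    - [[0.46, -0.018, -0.035], [0, 0, 0]]

```text
t: 11.3
ee_pos: [595.0, -72.9, 37.0]
tool_rot: [[0.873, -0.036, 0.487], [-0.026, -0.999, -0.028], [0.487, 0.012, -0.873]]
contact_force: [0.3, -0.1, -1.6]
grip_width: 0.269
```

jog_arm:
  targets:
    - [[0, 0, -0.02], [0, 0, 0]]
    - [[0, 0, -0.035], [0, 0, 0]]
    - [[0, 0, -0.035], [0, 0, 0]]

```text
t: 11.6
ee_pos: [594.2, -72.8, 32.9]
tool_rot: [[0.873, -0.036, 0.486], [-0.026, -0.999, -0.028], [0.487, 0.012, -0.874]]
contact_force: [-1.0, -0.7, -1.3]
grip_width: 0.273
```

jog_arm:
  targets:
    - [[0, 0, -0.012], [0, 0, 0]]
    - [[0, 0, -0.012], [0, 0, 0]]
    - [[0, 0, -0.012], [0, 0, 0]]

```text
t: 11.9
ee_pos: [594.5, -72.9, 32.6]
tool_rot: [[0.873, -0.036, 0.487], [-0.026, -0.999, -0.028], [0.488, 0.012, -0.873]]
contact_force: [-2.5, -0.3, 4.2]
grip_width: 0.272
```

jog_arm:
  targets:
    - [[0, 0, 0], [0, 0, 0]]
    - [[0, 0, 0], [0, 0, 0]]
    - [[0, 0, 0], [0, 0, 0]]
    - [[0, 0, 0], [0, 0, 0]]
    - [[0, 0, 0], [0, 0, 0]]
  grip: 1

```text
t: 12.4
ee_pos: [594.4, -72.9, 32.4]
tool_rot: [[0.873, -0.036, 0.487], [-0.026, -0.999, -0.028], [0.487, 0.012, -0.873]]
contact_force: [-0.5, -0.1, -0.4]
grip_width: 0.687
```

jog_arm:
  targets:
    - [[-0.12, 0, 0.2], [0, 0, 0]]
    - [[-0.25, 0, 0.4], [0, 0, 0]]
    - [[-0.45, 0, 0.8], [0, 0, 0]]
    - [[-0.45, 0, 0.8], [0, 0, 0]]

```text
t: 12.8
ee_pos: [551.0, -73.6, 120.1]
tool_rot: [[0.868, -0.037, 0.496], [-0.025, -0.999, -0.03], [0.497, 0.014, -0.868]]
contact_force: [0.5, 0.5, 0.3]
grip_width: 0.997
```

Run:
```python
from h import *
np.set_printoptions(precision=1,suppress=True)
f,T=grab('wrist');P=pts(f,T);np.savez('w3.npz',P=P,img=f['img']);cv2.imwrite('pics/w3.png',f['img'])
I=f['img']
d=(P[...,2]>35)&(P[...,2]<50)&(P[...,0]<640)&(P[...,0]>540)&(abs(P[...,1]+73)<40)
l,lab,st,ce=cv2.connectedComponentsWithStats(d.astype(np.uint8));k=1+np.argmax(st[1:,4]);q=P[lab==k].astype(np.float32)
print(len(q),np.median(q,0),cv2.minAreaRect(q[:,:2]),st[k]); print(env.sense()['ee_pos'])
```

```text
Traceback (most recent call last):
cv2.error: OpenCV(4.12.0) /io/opencv/modules/imgproc/src/convhull.cpp:143: error: (-215:Assertion failed) total >= 0 && (depth == CV_32F || depth == CV_32S) in function 'convexHull'
```

View pics/w3.png

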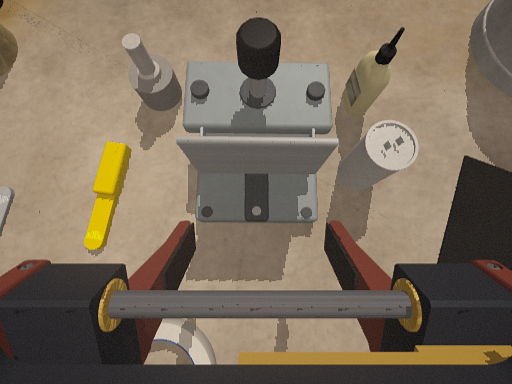

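The view shows the grip lying straight on the press table at (257,195), with its blade under the guard. Neighbours are undisturbed. Now over the knob with the jaws shut.

jog_arm:
  targets:
    - [[0, 0, 0.4], [0, 0, 0]]
    - [[0, 0, 0.8], [0, 0, 0]]
    - [[0, 0, 1], [0, 0, 0]]
  grip: -1

```text
t: 13.15
ee_pos: [551.5, -73.5, 220.4]
tool_rot: [[0.867, -0.037, 0.496], [-0.025, -0.999, -0.03], [0.497, 0.014, -0.868]]
contact_force: [0.8, -0.1, 0.9]
grip_width: 0.77
```

jog_arm:
  targets:
    - [[0.2, 0, 0], [0.005, 0.125, 0]]
    - [[0.4, 0, 0], [0.01, 0.25, 0]]
    - [[0.62, -0.01, 0], [0.015, 0.375, 0]]
    - [[0.62, -0.01, 0], [0.019, 0.497, 0]]
    - [[0.62, -0.01, 0], [0.019, 0.497, 0]]

```text
t: 13.65
ee_pos: [615.4, -74.4, 212.3]
tool_rot: [[0.999, -0.029, -0.015], [-0.029, -1.0, -0.009], [-0.014, 0.01, -1.0]]
contact_force: [-0.1, 0.3, -1.3]
grip_width: 0.31
```

jog_arm:
  targets:
    - [[0.3, 0, 0], [0, 0, 0]]
    - [[0.62, -0.01, 0], [0, 0, 0]]
    - [[0.62, -0.01, 0], [0, 0, 0]]

```text
t: 13.95
ee_pos: [678.7, -75.3, 208.2]
tool_rot: [[0.999, -0.028, -0.017], [-0.029, -1.0, -0.008], [-0.017, 0.009, -1.0]]
contact_force: [-0.4, -0.0, -0.1]
grip_width: 0.039
```

jog_arm:
  targets:
    - [[-0.03, -0.01, -0.2], [0, 0, 0]]
    - [[-0.03, -0.01, -0.4], [0, 0, 0]]
    - [[-0.03, -0.01, -0.4], [0, 0, 0]]
    - [[-0.03, -0.01, -0.4], [0, 0, 0]]

```text
t: 14.35
ee_pos: [674.7, -76.3, 169.5]
tool_rot: [[0.999, -0.029, -0.015], [-0.029, -1.0, -0.009], [-0.015, 0.009, -1.0]]
contact_force: [-0.3, -0.6, 0.4]
grip_width: 0.007
```

jog_arm:
  targets:
    - [[0, 0, -0.03], [0, 0, 0]]
    - [[0, 0, -0.06], [0, 0, 0]]
    - [[0, 0, -0.09], [0, 0, 0]]
    - [[0, 0, -0.12], [0, 0, 0]]

```text
t: 14.75
ee_pos: [674.8, -76.3, 157.8]
tool_rot: [[0.999, -0.029, -0.014], [-0.029, -1.0, -0.009], [-0.014, 0.009, -1.0]]
contact_force: [-0.1, -0.4, 5.4]
grip_width: 0.002
```

jog_arm:
  targets:
    - [[0, 0, -0.02], [0, 0, 0]]
    - [[0, 0, -0.04], [0, 0, 0]]
    - [[0, 0, -0.06], [0, 0, 0]]
    - [[0, 0, -0.08], [0, 0, 0]]

```text
t: 15.15
ee_pos: [674.9, -76.3, 150.9]
tool_rot: [[1.0, -0.029, -0.013], [-0.029, -1.0, -0.009], [-0.013, 0.009, -1.0]]
contact_force: [-2.7, 1.3, 5.9]
grip_width: 0.004
```

jog_arm:
  targets:
    - [[0, 0, -0.02], [0, 0, 0]]
    - [[0, 0, -0.03], [0, 0, 0]]
    - [[0, 0, -0.03], [0, 0, 0]]

```text
t: 15.45
ee_pos: [674.9, -76.3, 148.5]
tool_rot: [[1.0, -0.029, -0.013], [-0.029, -1.0, -0.009], [-0.013, 0.009, -1.0]]
contact_force: [-1.9, 0.2, 5.1]
grip_width: 0.001
```

Ram moving with about 6 N. Continue in small steps until the force climbs.

jog_arm:
  targets:
    - [[0, 0, -0.02], [0, 0, 0]]
    - [[0, 0, -0.03], [0, 0, 0]]
    - [[0, 0, -0.03], [0, 0, 0]]

```text
t: 15.75
ee_pos: [675.0, -76.4, 147.3]
tool_rot: [[1.0, -0.029, -0.011], [-0.029, -1.0, -0.009], [-0.011, 0.01, -1.0]]
contact_force: [-3.4, 1.4, 8.8]
grip_width: 0.006
```

jog_arm:
  targets:
    - [[0, 0, -0.02], [0, 0, 0]]
    - [[0, 0, -0.03], [0, 0, 0]]
    - [[0, 0, -0.03], [0, 0, 0]]

```text
t: 16.05
ee_pos: [675.0, -76.4, 147.3]
tool_rot: [[1.0, -0.029, -0.009], [-0.029, -1.0, -0.01], [-0.009, 0.01, -1.0]]
contact_force: [-5.5, 1.0, 12.8]
grip_width: 0.005
```

jog_arm:
  targets:
    - [[0, 0, -0.05], [0, 0, 0]]
    - [[0, 0, -0.08], [0, 0, 0]]
    - [[0, 0, -0.1], [0, 0, 0]]
    - [[0, 0, -0.1], [0, 0, 0]]
    - [[0, 0, -0.1], [0, 0, 0]]

```text
t: 16.55
ee_pos: [675.3, -76.4, 147.1]
tool_rot: [[1.0, -0.029, -0.001], [-0.029, -1.0, -0.011], [-0.001, 0.011, -1.0]]
contact_force: [-14.5, 1.8, 32.3]
grip_width: 0.007
```

jog_arm:
  targets:
    - [[0, 0, 0.1], [0, 0, 0]]
    - [[0, 0, 0.4], [0, 0, 0]]
    - [[0, 0, 0.7], [0, 0, 0]]
    - [[0, 0, 0.7], [0, 0, 0]]

```text
t: 16.95
ee_pos: [676.9, -76.6, 222.4]
tool_rot: [[1.0, -0.029, 0.007], [-0.029, -1.0, -0.013], [0.007, 0.012, -1.0]]
contact_force: [0.3, 0.0, -0.2]
grip_width: 0.008
```

jog_arm:
  targets:
    - [[-0.4, 0, 0], [0, 0, 0]]
    - [[-0.8, 0, 0], [0, 0, 0]]
    - [[-0.99, 0.03, 0], [0, 0, 0]]
  grip: 1

```text
t: 17.25
ee_pos: [575.8, -73.8, 220.5]
tool_rot: [[1.0, -0.029, 0.004], [-0.029, -0.999, -0.012], [0.005, 0.012, -1.0]]
contact_force: [-0.2, 0.3, 0.1]
grip_width: 0.239
```

jog_arm:
  targets:
    - [[-0.2, 0, 0], [-0.005, -0.125, 0]]
    - [[-0.28, 0, 0], [-0.01, -0.25, 0]]
    - [[-0.28, 0, 0], [-0.015, -0.375, 0]]
    - [[-0.28, 0, 0], [-0.019, -0.497, 0]]
    - [[-0.28, 0, 0], [-0.019, -0.497, 0]]

```text
t: 17.75
ee_pos: [544.2, -73.3, 214.7]
tool_rot: [[0.867, -0.037, 0.497], [-0.026, -0.999, -0.031], [0.498, 0.014, -0.867]]
contact_force: [-0.4, -0.7, -0.7]
grip_width: 0.693
```

Run:
```python
from h import *
np.set_printoptions(precision=1,suppress=True)
s=env.sense();print(s['ee_pos'],np.round(s['tool_rot'],3).tolist())
f,T=grab('wrist');P=pts(f,T);np.savez('w4.npz',P=P,img=f['img']);cv2.imwrite('pics/w4.png',f['img'])
d=(P[...,2]>33)&(P[...,2]<52)&(P[...,0]<640)&(P[...,0]>540)&(abs(P[...,1]+73)<40)
print(d.sum());q=P[d];print(q.min(0) if len(q) else 0,np.median(q,0),q.max(0))
k=(P[...,2]>138)&(P[...,2]<165)&(f['img'].max(2)<70)&(abs(P[...,0]-676)<40)&(abs(P[...,1]+76)<30)
print('knob top',np.percentile(P[k][:,2],[50,90,97]))
```

```text
[544.2 -73.3 214.7] [[0.867, -0.037, 0.497], [-0.026, -0.999, -0.031], [0.498, 0.014, -0.867]]
568
[571.  -85.2  35.9] [592.6 -72.6  41.2] [615.2 -60.2  43.7]
knob top [145.6 146.9 147.5]
```

jog_arm:
  targets:
    - [[0.03, 0, -0.4], [0, 0, 0]]
    - [[0.05, 0, -0.8], [0, 0, 0]]
    - [[0.06, 0, -0.94], [0, 0, 0]]
    - [[0.06, 0, -0.94], [0, 0, 0]]

```text
t: 18.2
ee_pos: [551.5, -73.4, 120.8]
tool_rot: [[0.87, -0.037, 0.492], [-0.026, -0.999, -0.03], [0.493, 0.013, -0.87]]
contact_force: [-0.0, 0.0, 0.9]
grip_width: 0.997
```

jog_arm:
  targets:
    - [[0.15, 0, -0.3], [0, 0, 0]]
    - [[0.3, 0, -0.6], [0, 0, 0]]
    - [[0.38, 0, -0.76], [0, 0, 0]]
    - [[0.38, 0, -0.76], [0, 0, 0]]

```text
t: 18.6
ee_pos: [590.2, -73.3, 44.0]
tool_rot: [[0.871, -0.036, 0.489], [-0.026, -0.999, -0.029], [0.49, 0.013, -0.872]]
contact_force: [-0.7, -1.0, -0.1]
grip_width: 0.999
```

jog_arm:
  targets:
    - [[0.02, 0, -0.05], [0, 0, 0]]
    - [[0.03, 0.003, -0.1], [0, 0, 0]]
    - [[0.03, 0.003, -0.1], [0, 0, 0]]

```text
t: 18.9
ee_pos: [593.6, -73.2, 34.9]
tool_rot: [[0.871, -0.036, 0.49], [-0.025, -0.999, -0.029], [0.491, 0.013, -0.871]]
contact_force: [-0.2, -0.4, -0.3]
grip_width: 0.999
```

jog_arm:
  targets:
    - [[0, 0, 0], [0, 0, 0]]
    - [[0, 0, 0], [0, 0, 0]]
    - [[0, 0, 0], [0, 0, 0]]
    - [[0, 0, 0], [0, 0, 0]]
    - [[0, 0, 0], [0, 0, 0]]
  grip: -1
  squeeze: 20

```text
t: 19.4
ee_pos: [593.6, -73.2, 35.1]
tool_rot: [[0.871, -0.037, 0.49], [-0.025, -0.999, -0.029], [0.491, 0.013, -0.871]]
contact_force: [-0.8, -0.7, -0.2]
grip_width: 0.584
```

jog_arm:
  targets:
    - [[0, 0, 0], [0, 0, 0]]
    - [[0, 0, 0], [0, 0, 0]]
    - [[0, 0, 0], [0, 0, 0]]
    - [[0, 0, 0], [0, 0, 0]]
    - [[0, 0, 0], [0, 0, 0]]
  squeeze: 40

```text
t: 19.9
ee_pos: [593.6, -73.1, 35.0]
tool_rot: [[0.871, -0.036, 0.49], [-0.025, -0.999, -0.029], [0.491, 0.013, -0.871]]
contact_force: [0.5, 1.0, -0.3]
grip_width: 0.264
```

jog_arm:
  targets:
    - [[-0.04, 0.002, 0], [0, 0, 0]]
    - [[-0.08, 0.003, 0], [0, 0, 0]]
    - [[-0.12, 0.005, 0], [0, 0, 0]]
    - [[-0.16, 0.006, 0], [0, 0, 0]]

```text
t: 20.3
ee_pos: [577.2, -72.5, 35.0]
tool_rot: [[0.871, -0.036, 0.49], [-0.025, -0.999, -0.029], [0.491, 0.013, -0.871]]
contact_force: [0.9, -0.1, -0.5]
grip_width: 0.265
```

jog_arm:
  targets:
    - [[-0.02, 0.001, 0.015], [0, 0, 0]]
    - [[-0.04, 0.002, 0.02], [0, 0, 0]]
    - [[-0.06, 0.003, 0.02], [0, 0, 0]]

```text
t: 20.6
ee_pos: [570.5, -72.1, 36.3]
tool_rot: [[0.871, -0.036, 0.489], [-0.025, -0.999, -0.029], [0.49, 0.013, -0.872]]
contact_force: [1.0, 0.8, -4.2]
grip_width: 0.267
```

jog_arm:
  targets:
    - [[-0.02, 0.001, 0.01], [0, 0, 0]]
    - [[-0.04, 0.002, 0.01], [0, 0, 0]]

```text
t: 20.8
ee_pos: [565.8, -71.8, 36.6]
tool_rot: [[0.872, -0.036, 0.488], [-0.026, -0.999, -0.029], [0.488, 0.013, -0.872]]
contact_force: [1.5, -0.6, -4.1]
grip_width: 0.267
```

jog_arm:
  targets:
    - [[-0.05, 0.002, -0.008], [0, 0, 0]]
    - [[-0.15, 0.006, -0.005], [0, 0, 0]]
    - [[-0.35, 0.014, 0], [0, 0, 0]]
    - [[-0.6, 0.024, 0.02], [0, 0, 0]]
    - [[-0.8, 0.03, 0.03], [0, 0, 0]]

```text
t: 21.3
ee_pos: [484.8, -68.7, 39.7]
tool_rot: [[0.872, -0.036, 0.488], [-0.025, -0.999, -0.029], [0.489, 0.013, -0.872]]
contact_force: [-0.2, 0.1, -0.9]
grip_width: 0.266
```

jog_arm:
  targets:
    - [[-0.2, 0, 0.3], [0, 0, 0]]
    - [[-0.2, 0, 0.7], [0, 0, 0]]
    - [[-0.2, 0, 0.9], [0, 0, 0]]
    - [[-0.2, 0, 0.9], [0, 0, 0]]

```text
t: 21.7
ee_pos: [466.1, -69.2, 134.9]
tool_rot: [[0.868, -0.036, 0.495], [-0.024, -0.999, -0.031], [0.496, 0.015, -0.868]]
contact_force: [-0.1, 0.1, -1.1]
grip_width: 0.271
```

Run:
```python
from h import *
np.set_printoptions(precision=1,suppress=True)
s=env.sense();print(s['ee_pos'],np.round(s['tool_rot'],3).tolist())
f,T=grab('top');P=pts(f,T)
k=(P[...,2]>138)&(P[...,2]<180)&(f['img'].max(2)<60);k[:150]=0;k[200:]=0;k[:,325:]=0;k[:,:280]=0
print('knob',k.sum(),np.median(P[k][:,2]))
f,T=grab('wrist');P=pts(f,T);cv2.imwrite('pics/w5.png',f['img'])
k=(P[...,2]>130)&(P[...,2]<165)&(f['img'].max(2)<70)&(abs(P[...,0]-676)<40)&(abs(P[...,1]+76)<30)
print('knob top',np.percentile(P[k][:,2],[50,90,97]) if k.any() else 0)
for v in range(110,250,15): print(v,np.median(P[v-1:v+2,256:264].reshape(-1,3),0))
```

```text
[466.1 -69.2 134.9] [[0.868, -0.036, 0.495], [-0.024, -0.999, -0.031], [0.496, 0.015, -0.868]]
knob 76 148.1037779389942
knob top 0
110 [558.4 -72.1 129.1]
125 [546.2 -71.3 128.8]
140 [534.5 -71.2 128.8]
155 [522.9 -70.8 129. ]
170 [511.6 -70.4 129.1]
185 [498.5 -69.7 138. ]
200 [488.3 -69.4 137.8]
215 [478.2 -69.  137.7]
230 [468.4 -68.6 137.9]
245 [458.9 -68.3 137.8]
```

View pics/w5.png

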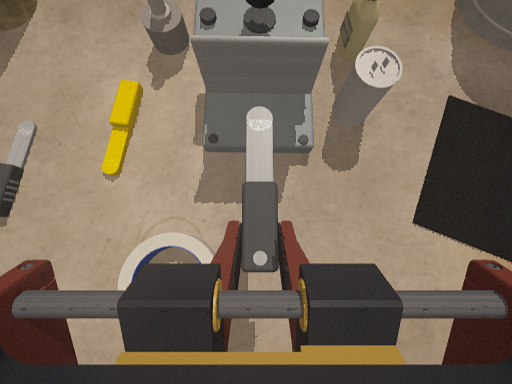

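The blade is out and level in the grip. The mat is at right around (470,180), and the knob top reads about 10.6 mm lower than when raised, so the gap is about 9 mm. Now to the mat.

jog_arm:
  targets:
    - [[0.16, -0.88, 0], [0, 0, -0.12]]
    - [[0.16, -0.88, 0], [0, 0, -0.12]]
    - [[0.16, -0.88, 0], [0, 0, -0.12]]

```text
t: 22.1
ee_pos: [479.4, -159.8, 125.5]
tool_rot: [[0.864, -0.165, 0.475], [-0.139, -0.986, -0.091], [0.484, 0.013, -0.875]]
contact_force: [-1.0, -0.5, -2.0]
grip_width: 0.269
```

jog_arm:
  targets:
    - [[0.16, -0.88, 0], [0, 0, -0.12]]
    - [[0.16, -0.88, 0], [0, 0, -0.12]]
    - [[0.16, -0.88, 0], [0, 0, -0.12]]

```text
t: 22.4
ee_pos: [494.2, -250.2, 121.6]
tool_rot: [[0.842, -0.291, 0.455], [-0.25, -0.957, -0.149], [0.479, 0.012, -0.878]]
contact_force: [0.4, -0.3, -2.7]
grip_width: 0.267
```

jog_arm:
  targets:
    - [[0.15, -0.84, -0.4], [0, 0, -0.12]]
    - [[0.15, -0.84, -0.4], [0, 0, -0.12]]
    - [[0.15, -0.84, -0.4], [0, 0, -0.12]]
    - [[0.15, -0.84, -0.4], [0, 0, -0.12]]

```text
t: 22.8
ee_pos: [508.1, -332.6, 78.1]
tool_rot: [[0.805, -0.409, 0.429], [-0.356, -0.913, -0.201], [0.474, 0.01, -0.881]]
contact_force: [-0.0, -0.1, -0.9]
grip_width: 0.266
```

Run:
```python
from h import *
np.set_printoptions(precision=1,suppress=True)
s=env.sense();print(s['ee_pos'],np.round(s['tool_rot'],3).tolist())
f,T=grab('wrist');P=pts(f,T);cv2.imwrite('pics/w6.png',f['img'])
for v in range(110,250,20): print(v,np.median(P[v-1:v+2,256:264].reshape(-1,3),0))
for v in(130,165,200,230):
    c=[u for u in range(225,300) if P[v,u,2]>60]; print('lat',v,P[v,c[0]+3],P[v,c[-1]-3])
m=(f['img'].max(2)<45)&(abs(P[...,2]-3)<6); print('mat',np.median(P[m][:,2]),m.sum())
```

```text
[ 508.1 -332.6   78.1] [[0.805, -0.409, 0.429], [-0.356, -0.913, -0.201], [0.474, 0.01, -0.881]]
110 [ 593.2 -370.7   73.5]
130 [ 578.6 -364.    73.8]
150 [ 564.2 -357.6   73.9]
170 [ 550.2 -351.4   74.4]
190 [ 535.4 -344.5   83.7]
210 [ 523.  -339.    84.2]
230 [ 511.1 -333.6   84.3]
lat 130 [ 582.  -357.    72.8] [ 599.7 -393.9    2.2]
lat 165 [ 556.7 -345.9   74.8] [ 551.  -359.2   74. ]
lat 200 [ 532.9 -332.9   85. ] [ 525.4 -350.7   82.6]
lat 230 [ 518.3 -316.4   95.6] [ 503.1 -350.1   96.9]
mat 2.9692158142538148 638
```

View pics/w6.png

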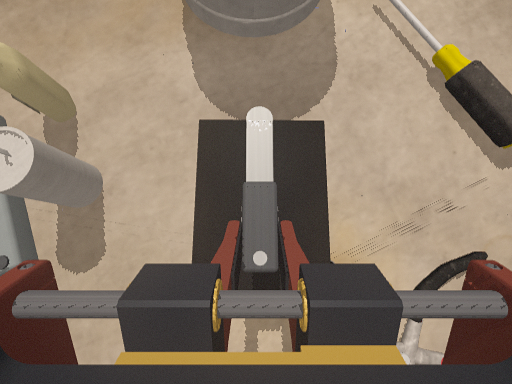

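The feeler is aligned lengthwise over the mat, with its tip at (260,112), and the mat clear. Lower it.

jog_arm:
  targets:
    - [[0, 0, -0.2], [-0.007, -0.015, 0]]
    - [[0, 0, -0.4], [-0.007, -0.015, 0]]
    - [[0, 0, -0.53], [-0.007, -0.015, 0]]
    - [[0, 0, -0.53], [-0.007, -0.015, 0]]

```text
t: 23.25
ee_pos: [508.2, -330.7, 25.6]
tool_rot: [[0.798, -0.407, 0.444], [-0.35, -0.913, -0.207], [0.49, 0.01, -0.872]]
contact_force: [-0.5, 0.0, -1.1]
grip_width: 0.268
```

jog_arm:
  targets:
    - [[0, 0, -0.03], [0, 0, 0]]
    - [[0, 0, -0.04], [0, 0, 0]]
    - [[0, 0, -0.04], [0, 0, 0]]

```text
t: 23.55
ee_pos: [508.6, -330.8, 22.6]
tool_rot: [[0.798, -0.407, 0.445], [-0.35, -0.914, -0.208], [0.491, 0.01, -0.871]]
contact_force: [-0.1, -0.1, -0.5]
grip_width: 0.27
```

jog_arm:
  targets:
    - [[0, 0, -0.03], [0, 0, 0]]
    - [[0, 0, -0.05], [0, 0, 0]]
    - [[0, 0, -0.05], [0, 0, 0]]

```text
t: 23.85
ee_pos: [508.5, -330.8, 17.2]
tool_rot: [[0.798, -0.407, 0.445], [-0.35, -0.913, -0.208], [0.491, 0.01, -0.871]]
contact_force: [-0.3, -0.4, -1.3]
grip_width: 0.272
```

jog_arm:
  targets:
    - [[0, 0, -0.02], [0, 0, 0]]
    - [[0, 0, -0.02], [0, 0, 0]]
    - [[0, 0, -0.02], [0, 0, 0]]

```text
t: 24.15
ee_pos: [508.4, -330.8, 15.0]
tool_rot: [[0.798, -0.407, 0.444], [-0.35, -0.913, -0.207], [0.49, 0.01, -0.871]]
contact_force: [-0.0, -0.5, -0.8]
grip_width: 0.267
```

jog_arm:
  targets:
    - [[0, 0, -0.015], [0, 0, 0]]
    - [[0, 0, -0.015], [0, 0, 0]]
    - [[0, 0, -0.015], [0, 0, 0]]

```text
t: 24.45
ee_pos: [508.7, -331.0, 14.0]
tool_rot: [[0.798, -0.407, 0.445], [-0.35, -0.913, -0.208], [0.491, 0.01, -0.871]]
contact_force: [0.6, -0.3, 0.6]
grip_width: 0.267
```

jog_arm:
  targets:
    - [[0, 0, -0.012], [0, 0, 0]]
    - [[0, 0, -0.012], [0, 0, 0]]
    - [[0, 0, -0.012], [0, 0, 0]]

```text
t: 24.75
ee_pos: [509.3, -331.4, 14.0]
tool_rot: [[0.797, -0.407, 0.447], [-0.349, -0.913, -0.209], [0.493, 0.011, -0.87]]
contact_force: [-1.1, 1.1, 5.0]
grip_width: 0.267
```

On the mat. Release, retreat along the fingers and check.

jog_arm:
  targets:
    - [[0, 0, 0], [0, 0, 0]]
    - [[0, 0, 0], [0, 0, 0]]
    - [[0, 0, 0], [0, 0, 0]]
    - [[0, 0, 0], [0, 0, 0]]
    - [[0, 0, 0], [0, 0, 0]]
  grip: 1

```text
t: 25.25
ee_pos: [509.1, -331.3, 13.6]
tool_rot: [[0.797, -0.407, 0.446], [-0.349, -0.913, -0.209], [0.492, 0.011, -0.87]]
contact_force: [0.5, -0.3, -0.3]
grip_width: 0.685
```

jog_arm:
  targets:
    - [[-0.1, 0.05, 0.2], [0, 0, 0]]
    - [[-0.25, 0.12, 0.5], [0, 0, 0]]
    - [[-0.45, 0.2, 0.9], [0, 0, 0]]
    - [[-0.45, 0.2, 0.9], [0, 0, 0]]

```text
t: 25.65
ee_pos: [465.2, -312.9, 111.8]
tool_rot: [[0.793, -0.407, 0.453], [-0.346, -0.913, -0.216], [0.502, 0.014, -0.865]]
contact_force: [-0.3, -0.8, 1.8]
grip_width: 0.995
```

jog_arm:
  targets:
    - [[-0.3, 0.15, 0.6], [0, 0, 0]]
    - [[-0.3, 0.15, 0.6], [0, 0, 0]]
    - [[-0.3, 0.15, 0.6], [0, 0, 0]]
    - [[-0.3, 0.15, 0.6], [0, 0, 0]]

```text
t: 26.05
ee_pos: [435.3, -298.0, 171.4]
tool_rot: [[0.792, -0.408, 0.454], [-0.346, -0.913, -0.216], [0.502, 0.014, -0.865]]
contact_force: [1.0, -1.6, -1.1]
grip_width: 0.999
```

Run:
```python
from h import *
np.set_printoptions(precision=1,suppress=True)
s=env.sense();print(s['t'],s['ee_pos'],s['contact_force'],s['grip_width'])
f,T=grab('wrist');P=pts(f,T)
q=P[(P[...,2]>8)&(P[...,2]<30)&(np.hypot(P[...,0]-545,P[...,1]+347)<90)]
A=np.c_[q[:,:2]-q[:,:2].mean(0),np.ones(len(q))]
g=q[q[:,2]>17];print(len(q),len(g),'grip',np.median(g,0),'grip plane',np.linalg.lstsq(np.c_[g[:,:2]-g[:,:2].mean(0),np.ones(len(g))],g[:,2],rcond=None)[0]*[57.3,57.3,1])
b=q[q[:,2]<16];print('blade',np.median(b,0))
h,T=grab('top');P2=pts(h,T)
k=(P2[...,2]>138)&(P2[...,2]<180)&(h['img'].max(2)<60);k[:150]=0;k[200:]=0;k[:,325:]=0;k[:,:280]=0
print('knob',k.sum(),np.median(P2[k][:,2]))
c,_=grab('scene'); cv2.imwrite('pics/e.png',np.hstack([f['img'][:,56:456],cv2.resize(c['img'][140:310,120:430],(400,384))]))
```

```text
26.05 [ 435.3 -298.   171.4] [ 1.  -1.6 -1.1] 0.9990317050158857
1392 816 grip [ 514.  -333.3   20.2] grip plane [ 0.  -0.4 20.1]
blade [ 568.6 -357.7   11.4]
knob 73 147.36476904061738
```

View pics/e.png

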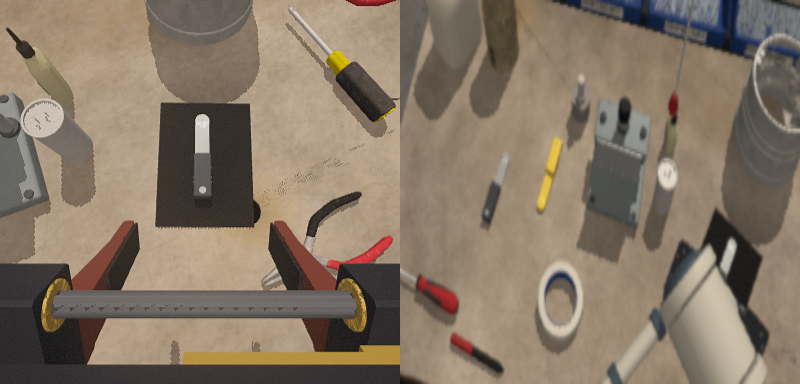

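The feeler lies flat and free on the mat at (203,160), its grip about 25 mm from the mat's centre. The thin feeler, decoy and bystanders have not moved. The knob height gives a gap of about 9 mm.

```bash
python3 -c "
from station import env
print(env.hand_in())"
```

```text
the job is handed in; nothing more can be done
None
```

I set the ram gap with the thick feeler and laid the feeler flat on the mat. The job is handed in, at about 26 s on the robot's clock, and no verdict was reported.

**What I did:**
1. Raised the ram about 9 mm by its knob.
2. Slid the blade in to about 11 mm past the ram's middle and let go.
3. Pressed the knob until the ram stopped on the blade, with a peak of about 32 N.
4. Regripped the feeler and pulled it out.

**Last checks:**
- **Feeler:** it lies flat (tilt under 0.5°), let go, with its grip about 25 mm from the mat's centre.
- **Gap:** the knob stopped at 147.2 mm, which puts the gap at about 9.2 mm. The top camera read about 148 and then 147.4 mm after the pull, so the ram did not move to within its 1–2 mm error.
- **Other things:** the thin feeler and the bystanders look undisturbed in the last picture; I did not measure their positions.

**Less certain:** the drag was weak at first, about 1 N and within sensor noise. For the next 10 mm or so of the pull I kept a light upward bias of about 3 N, so that the blade surely bore on the ram. I could not measure the force between ram and blade directly.

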